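# Raise the herb lamp to the tape mark and lock its cam lever

## Robot

A 6-joint arm with a two-finger parallel gripper is mounted at the origin on the work surface. World frame = base frame: x ahead of the robot, y to its left, z up, the work surface at z = 0. Lengths are in m, angles in rad, forces in N, time in s.
With the tool pointing down it reaches from about 0.375 to 0.9 m from the base axis. Payload 3.1 kg.
Tool frame: the origin (TCP) lies on the centre line of the jaws, within the pads' length; the fingertips stand ahead of it and the grasp point (between the pads) lies 3 mm ahead of it (robot.tip_reach is the z of the fingertips in the tool frame, in m); z points along the fingers, y is the line along which they close (so a half turn about z gives the same grasp; the last joint's range is limited). The gripper opens to 87 mm and grips with 3 to 60 N. Pads are 19 mm wide; open, the fingers measure 117 mm over their backs; the gripper's body (75 mm by 190 mm) begins 51 mm behind the grasp point.
Start: joints at [0.933, 0.527, 1.433, -0, 1.181, -0.178], TCP at [0.277, 0.56, 0.245] pointing down, gripper open.
Joint ranges: [-3.08, 3.08], [-0.75, 2.2], [0.22, 2.44], [-1.43, 4.57], [0, 2.65], [-2.85, 2.85]. Speed limits (rad/s): [2.79, 2.79, 3.14, 3.14, 3.14, 3.14].

## Interface

Orientations are given as a unit quaternion [x, y, z, w].
In Python, from rig import sensors, eyes, ticket, robot gives the robot as it stands.
- The arm moves only by the tool drive_tool, never from a script. Its argument "deltas" is a list that holds one entry, the list of rows, each a list of 6 numbers: the shift along the tool's x, y, z in mm, then the turn, a rotation vector about the tool's x, y, z in rad. A call has 1 to 8 rows; each row shifts and turns the commanded pose from where the row before left it, along the tool's axes as they then stand; what a row does not reach is not made up. A row lasts 1/12 s, in which the tool goes at most 41.7 mm and 7.16 degrees, less where a joint would pass 70% of its speed; a pose out of reach is approached as far as the arm can. A call is refused whole if a number of a shift passes 41.7 or a number of a turn 0.125, either way. A call with a gripper value outside its range is refused whole. "gripper" is the opening in per cent of the stroke, from 0 (shut) to 100 (fully open), set as the call begins (left out, the last holds). The fingers move at their own pace and stop on an object; "squeeze" is the grip in N (left out, the last holds). Time passes only in rows, so rows that do not move let the fingers close. It gives the time, the measured TCP pose, the force, the opening and the grip force at its end, in the units of the state.
- sensors.get_obs(): the state, without advancing time (a new reading comes with each control period).
- eyes.camera(name): name is "side" or "top"; returns a dict with "img" (480x640x3 uint8, red, green, blue), "fov_y" (degrees; the focal length in pixels is half the picture's height over the tangent of half this angle, whatever the lens; pixels are square), "cx", "cy" (the principal point, pixels), "xyz" and "attitude" of the camera in the world. Camera axes: x right, y up, looking along -z (the intrinsics and any distortion apply to the point x, -y, -z); pixel columns grow to the right and rows downward; lengths in m; the calibration is good to about 2 mm. A picture is of the moment at which its call begins. There is no depth.
- ticket.hand_in(): hands the job in; it is judged then, once.
The state is a dict: "time": time; "q": joint angles; "joint_velocities": joint speeds; "joint_torque": joint torques, N m; "position": TCP position; "tool_rot": TCP orientation; "ft_force": force on the tool from outside, world axes, zero at the start; "moment": the same for the moment, N m; "grip_width": finger opening in m; "grip_force": force on a finger pad.
Only numpy, scipy, OpenCV 4.12 (cv2) and the standard library are available. Lean on these libraries where they do the work, as an engineer would, in place of code of your own. Each camera call takes 0.05 s, during which the arm holds its last target. There are 200 camera calls.

## Task

The seedlings have outgrown their lamp: take the lamp's sliding head by its grip bar and its cam lever together, pinching so lightly that the lever stays open, and raise it until the top edge of the collar is level with the lower edge of the dark tape on the mast. Holding it there, squeeze the lever fully shut against the grip bar, and finish still squeezing bar and lever together with the lamp at the mark (the program ends while holding). Do not let the lamp drop or shut the lever away from the mark, and leave the trough, the pots, the tin, the soap bottle, the mug and the trivet where they stand.

Things in the scene. Friction and masses are not known exactly. Their poses are not given: they have to be found in the camera images.
- lamp_stand: counter-top plant lamp stand, fixed in place: white base plate 130 x 180 x 10 mm and an upright square aluminium mast 14 x 14 mm, 345 mm high, with a black cap. Origin on the counter under the mast's axis; z up, -x is the side from which the grip bar and lever stick out (roughly towards the robot), +x the side where the lamp hangs over the herb trough.
- lamp_slide (a joint): height of the sliding head (grey collar 36 x 36 x 44 mm on the mast, carrying grip bar, cam lever and lamp) above its bottom stop, m; 0 to 0.145; starts at 0, collar's underside 140 mm above the counter. It weighs 3 to 4 N, slides with 1 N of friction and cannot turn or move sideways; with the lever open it falls when let go.
- collar_top (a point): point on the mast's axis at the collar's top edge (44 mm above its underside); axes as lamp_stand
- mark (a point): point on the mast's axis at the lower edge of the 8 mm wide band of dark tape round the mast; it is flat (the collar can slide over it), is fixed to the mast, and its height differs from run to run: 50 to 110 mm above collar_top at the start
- grip_bar: black grip bar, fixed to the collar: 16 mm thick (y), 24 mm high (z), running along -x of lamp_stand from 18 to 125 mm from the mast's axis. This body's origin is on the mast's axis at the collar's underside, axes as lamp_stand; the bar's centre line is at y = -16 mm, z = 22 mm, its outer face at y = -24 mm.
- grip_mid (a point): point inside the grip bar on its centre line, 92 mm from the mast's axis: the place to pinch (keeps the gripper clear of the mast)
- cam_lever (a joint): angle of the cam lever, rad: 0 shut (blade parallel to the grip bar, 5 mm gap), 0.44 fully open; starts 0.34 to 0.43. Upright pin 30 mm from the mast's axis at y = +2 mm; opening swings the free end to +y. Stiff: it moves only when pushed with about 9 to 12 N at lever_pad, so a 4 to 6 N pinch lifts the head without shutting it and 20 N shuts it. From 0.25 down the cam clamps the mast.
- lever_blade: aluminium lever blade, 9 mm thick, 20 mm high, 90 mm long, with a 13 mm wide round end, level with the bar. Origin on the pin at half height; runs along its own -x, outer face at its own y = +4 mm. Width over bar and blade at grip_mid: 48 to 62 mm open, 30 mm shut. The bar does not give, so as the blade shuts the gripper's middle must follow about 15 mm towards the bar (-y of lamp_stand).
- lever_pad (a point): point on the blade's outer face, 64 mm from the pin, level with grip_mid when shut
- trough: grey ceramic herb trough with soil and seedlings, 136 x 336 mm, 100 mm high (plants to about 140 mm), under the lamp on the far side of the mast; leave alone
- pot_a: small terracotta pot with a seedling, 74 mm wide, 66 mm high (plant to 100 mm); leave alone
- pot_b: a second pot like pot_a, on the other side of the grip bar; leave alone
- caddy: cream tea tin, 83 mm wide, 130 mm high; leave alone
- soap: amber soap bottle with a black pump, 60 mm wide, 163 mm high; leave alone
- mug: white mug, 82 mm wide, 92 mm high; leave alone
- trivet: flat round stone trivet, 170 mm wide, 9 mm thick; leave alone

How it is judged:
By the outcome, as a careful person would: the job done as asked, in the order asked, and still so for the second after the job is handed in, while the arm keeps its last pose, push and grip.
It also fails if it takes over 43 s, if anything falls off the work surface, if the arm or the gripper's body presses on something with over 40 N, if the wrist force passes 120 N, or if a joint passes its speed limit or range.

## Working session

There is one attempt and no reset: what is moved stays moved. The work goes in short steps, Python scripts to look and compute and a tool call to move; the robot and the scene stay as the last step left them, time stands still between calls to the robot, and variables do not carry over. Pictures are saved under pics/ and viewed, at most 10 in all, crops included, and the job is handed in when it is done.

Besides the shell and the picture viewer there is one more tool, called after "Call:" as name(argument=value, ...) on one line, values as JSON. drive_tool: Moves the arm, as the interface text tells. Its arguments: {"type":"object","properties":{"deltas":{"type":"array"},"gripper":{"type":"number"},"squeeze":{"type":"number"}},"required":["deltas"]}

```bash
mkdir -p pics; ls; python3 - <<'E'
from rig import sensors, eyes, robot
import cv2
print(sensors.get_obs(), robot.tip_reach)
for n in("side","top"):
    c=eyes.camera(n); print({k:v for k,v in c.items() if k!='img'})
    cv2.imwrite(f"pics/{n}0.png",c["img"][:,:,::-1])
E
```

```text
pics
{'time': 0.0, 'q': array([ 9.33501362e-01,  5.28536738e-01,  1.43393150e+00, -3.28431371e-05,
        1.18136908e+00, -1.78474336e-01]), 'joint_velocities': array([ 0.00052122,  0.00153119,  0.00099436, -0.00108444,  0.00128884,
        0.00187601]), 'joint_torque': array([-1.27618241e-03, -4.40044963e+01, -1.76589543e+01,  6.32108166e-02,
        5.82139380e-02, -1.54620329e-04]), 'position': array([0.2763517 , 0.55980561, 0.24351893]), 'tool_rot': array([ 2.27397096e-01,  9.73801469e-01, -1.03628241e-03, -4.31254758e-04]), 'ft_force': array([ 0.87302615, -0.47770906, -0.23916228]), 'moment': array([ 0.01771083,  0.04283528, -0.01082184]), 'grip_force': 0.0, 'grip_width': 0.08709632866074185} 0.022
{'fov_y': 46.08323153355541, 'cx': 315.0290937170225, 'cy': 243.3550257539747, 'xyz': array([-0.7030985 , -0.46063937,  1.17995491]), 'attitude': array([ 0.35567971, -0.25484409, -0.51686609,  0.73579608])}
{'fov_y': 54.08057252155106, 'cx': 319.61675981225557, 'cy': 240.01930174008086, 'xyz': array([ 0.29140293, -0.02019377,  1.37786328]), 'attitude': array([-0.07085342,  0.07364903,  0.72345759, -0.68276257])}
```

View pics/side0.png

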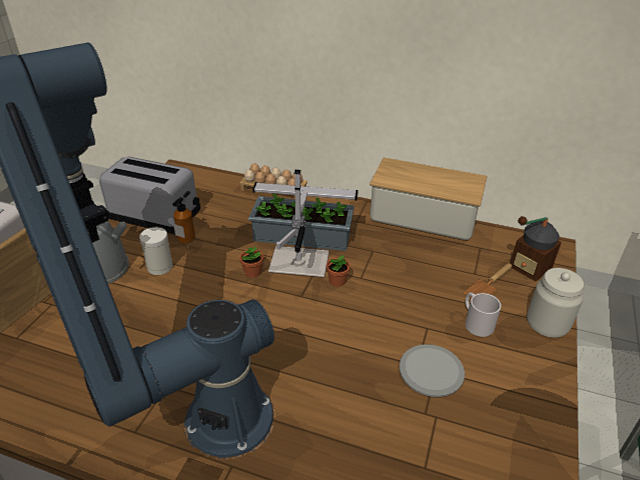

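View pics/top0.png

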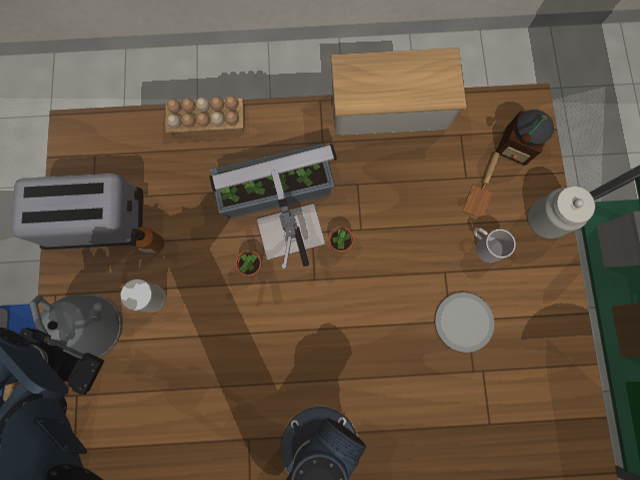

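The side view shows the mast at about (298,170–235), with the grip bar near (300,245) and the pots at (251,262) and (338,270). In the top view the bar runs from (290,215) to (306,265), the lever ends near (286,267), and the base plate is at (291,232). I'll zoom in next.

```bash
cat > h.py <<'E'
import numpy as np, cv2
from scipy.spatial.transform import Rotation as R
def f(c): return 240/np.tan(np.radians(c["fov_y"]/2))
def ray(c,u,v):
    d=np.array([(u-c["cx"])/f(c),-(v-c["cy"])/f(c),-1]); return c["xyz"],R.from_quat(c["attitude"]).apply(d)
def plane(c,u,v,z):
    o,d=ray(c,u,v); return o+d*(z-o[2])/d[2]
def proj(c,p):
    q=R.from_quat(c["attitude"]).inv().apply(np.asarray(p)-c["xyz"]); return c["cx"]-f(c)*q[0]/q[2], c["cy"]+f(c)*q[1]/q[2]
def crop(c,u,v,w,h,s,name):
    i=c["img"][v:v+h,u:u+w,::-1]; i=cv2.resize(i,None,fx=s,fy=s,interpolation=cv2.INTER_CUBIC)
    cv2.imwrite(name,i)
E
python3 - <<'E'
from h import *; from rig import eyes
s=eyes.camera("side");t=eyes.camera("top")
crop(s,240,160,125,130,4.6,"pics/s1.png") if 0 else crop(s,240,160,125,125,4,"pics/s1.png")
crop(t,225,180,135,100,5,"pics/t1.png")
# white base plate corners (top view), z=0.01
for c,n,(u0,v0,u1,v1) in((t,'top',(250,195,335,265)),):
    hsv=cv2.cvtColor(c["img"],cv2.COLOR_RGB2HSV); m=((hsv[...,1]<45)&(hsv[...,2]>140)).astype(np.uint8)
    k=np.zeros_like(m);k[v0:v1,u0:u1]=m[v0:v1,u0:u1]
    cs=max(cv2.findContours(k,0,2)[0],key=cv2.contourArea); r=cv2.minAreaRect(cs);b=cv2.boxPoints(r)
    P=np.array([plane(c,u,v,.01) for u,v in b]);print(n,r,P.round(4),np.linalg.norm(np.diff(P,axis=0),axis=1))
E
```

```text
top ((276.44171142578125, 240.27850341796875), (50.236976623535156, 27.892465591430664), 75.25643920898438) [[0.6487 0.1513 0.01  ]
 [0.666  0.0696 0.01  ]
 [0.5161 0.0382 0.01  ]
 [0.4996 0.1183 0.01  ]] [0.08350732 0.15320785 0.08173298]
```

View pics/s1.png

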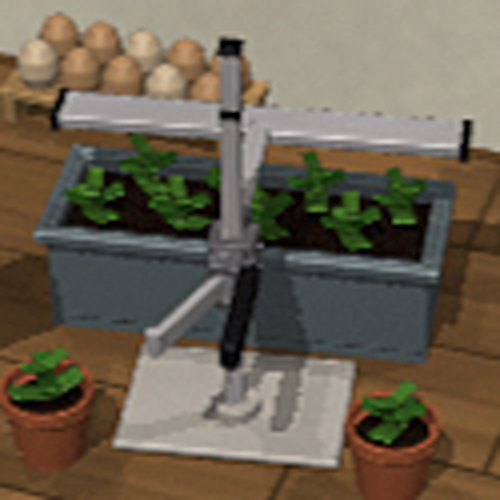

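View pics/t1.png

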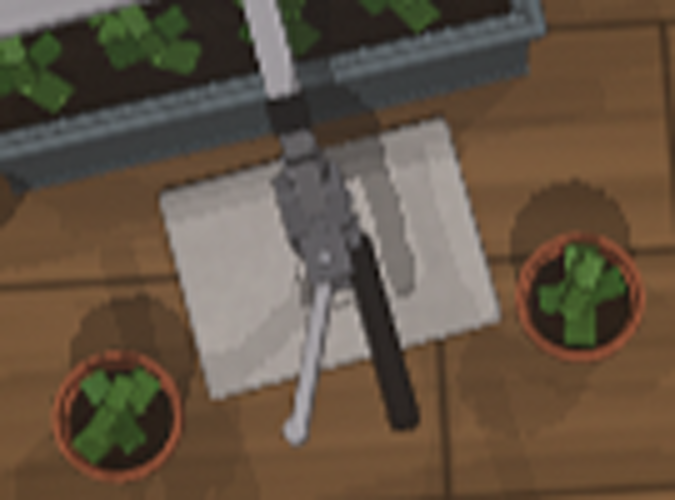

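The zoom shows the tape at side pixel (297.5,189), the collar top near (298,220), the bar end in the top view at (306,265), the lever end at (284,266), and the cap at (282.6,203).

```bash
python3 - <<'E'
from h import *; from rig import eyes
s=eyes.camera("side");t=eyes.camera("top")
T=lambda x,y:(225+x/5-.4,180+y/5-.4)
B=np.array([plane(t,*T(*p),.01) for p in((160,198),(443,120),(499,320),(213,398))]);print("base",B.round(4)[:,:2],np.linalg.norm(np.roll(B,-1,0)-B,axis=1).round(4))
for e in(B[1]-B[0],B[2]-B[3],B[0]-B[3],B[1]-B[2]):print("edge deg",np.degrees(np.arctan2(e[1],e[0])).round(2))
# bar: dark mask in top view
g=cv2.cvtColor(t["img"],cv2.COLOR_RGB2GRAY)
m=np.zeros_like(g);m[228:268,293:311]=(g[228:268,293:311]<50)
cs=max(cv2.findContours(m,0,1)[0],key=cv2.contourArea);print("bar",cv2.minAreaRect(cs),cv2.contourArea(cs))
ys,xs=np.nonzero(m);l=cv2.fitLine(np.c_[xs,ys].astype(np.float32),2,0,.01,.01).ravel()
pr=((np.c_[xs,ys]-l[2:])@l[:2]);
P=[plane(t,*(l[2:]+l[:2]*k),.172) for k in(pr.min()-.3,pr.max()+.3)];print("bar ends",np.round(P,4),np.linalg.norm(P[1]-P[0]))
d=P[0]-P[1];yaw=np.arctan2(d[1],d[0]);print("yaw",np.degrees(yaw),yaw)
capt=T(288,115);print("cap top",plane(t,*capt,.345))
caps=(240+230/4-.4,160+46/4-.4);print("cap side",plane(s,*caps,.345))
L=[plane(t,*T(*p),.172) for p in((322,285),(295,432))];print("lever",np.round(L,4))
# mast profile in side
gs=cv2.cvtColor(s["img"],cv2.COLOR_RGB2GRAY);print(gs[166:226,294:303])
E
```

```text
base [[ 0.6498  0.1511]
 [ 0.6884 -0.021 ]
 [ 0.5635 -0.0474]
 [ 0.5265  0.1236]] [0.1764 0.1277 0.175  0.1263]
edge deg -77.36
edge deg -77.79
edge deg 12.57
edge deg 11.94
bar ((301.0458679199219, 246.76502990722656), (38.32660675048828, 5.8881659507751465), 74.47589111328125) 162.5
bar ends [[0.5775 0.028  0.172 ]
 [0.4761 0.0065 0.172 ]] 0.10362761950167923
yaw 11.994423207207165 0.20934217684338308
cap top [0.59764466 0.0496546  0.345     ]
cap side [0.60003238 0.05196588 0.345     ]
lever [[0.5553 0.0474 0.172 ]
 [0.4783 0.0648 0.172 ]]
[[160 158 160 159 160 160 158 160 160]
 [163 162 162 162 160 162 162 161 156]
 [163 160 162 164 163 166 165 164 159]
 [142  92  97 125 119 145 164 163 163]
 [126  15   0   6   0   0  46 131 166]
 [125   4  16  15  12   3  88 151 169]
 [ 88  21  30  32  24   9  89 151 165]
 [ 50  31  18  29  28  18  99 159 167]
 [138 126  92 107 104  76  74 136 165]
 [132 134 131 131 141 118  94 116 142]
 [128 128 125 124 133 117  97  98 130]
 [124 126 125 125 131 115  92  93 126]
 [117 120 125 123 133 111  76  84 107]
 [131 118 125 124 133 111  79  86 104]
 [136
[... 1089 characters left out ...]
 10  97 134 120 126 111  94 109 106]
 [  0  95 133 123 126 110  91 110  96]
 [  1  95 134 125 125 111  94 112  95]
 [  7  97 133 123 126 111  88  86  83]
 [  2  94 131 125 126 113  83  66  56]
 [  0  94 132 124 125 113  81  64  55]
 [ 22  93 130 124 124 114  79  46  45]
 [ 88 108 126 123 125 115  75  45  46]
 [ 94 110 128 123 125 120  84  49  80]
 [ 85 118 139 122 122 119  87  78 100]
 [ 80 118 139 122 126 117  96  85  93]
 [ 79 112 123 106 106 103  99  84  87]
 [ 82  78  74  80  86  87  85  89  89]
 [ 98 100 107 117 114 108 107 100  89]
 [ 90  97  93  92  90  87  72  71  76]
 [105 126 126 104  91  95  72  54  71]
 [ 90 107 104  84  93  95  74  57  81]
 [ 93  86  85  88  94  87  80  88  93]]
```

The mast axis is at about (0.597,0.050) with a yaw of about 0.211. Base edges of 127 × 176 mm and a bar length of 104 mm match the given sizes. The grasp TCP target is about (0.505,0.037). I'll travel there high up.

Call:
drive_tool(deltas=[[[0,0,-20,0,0,0],[0,0,-20,0,0,0],[-22,-18,0,0,0,0],[-22,-18,0,0,0,0],[-22,-18,0,0,0,0],[-22,-18,0,0,0,0],[-22,-18,0,0,0,0],[-22,-18,0,0,0,0]]], gripper=100, squeeze=5)

```text
time: 0.97
position: [0.3475, 0.4038, 0.2846]
tool_rot: [0.227, 0.974, 0.0, 0.0]
ft_force: [0.3, 0.4, -0.7]
grip_width: 0.0871
grip_force: 0.0
```

Call:
drive_tool(deltas=[[[-22,-18,0,0,0,0],[-22,-18,0,0,0,0],[-22,-18,0,0,0,0],[-22,-18,0,0,0,0],[-22,-18,0,0,0,0],[-22,-18,0,0,0,0],[-22,-18,0,0,0,0],[-22,-18,0,0,0,0]]])

```text
time: 1.63
position: [0.4417, 0.1967, 0.2847]
tool_rot: [0.227, 0.974, 0.0, 0.0]
ft_force: [0.7, -0.4, 0.2]
grip_width: 0.0873
grip_force: 0.0
```

Call:
drive_tool(deltas=[[[-22,-19,0,0,0,0],[-22,-19,0,0,0,0],[0,0,0,0,0,-0.112],[0,0,0,0,0,-0.112],[0,0,0,0,0,-0.112],[0,0,0,0,0,-0.112],[0,0,0,0,0,-0.112],[0,0,0,0,0,-0.112]]])

```text
time: 2.3
position: [0.4639, 0.1444, 0.2846]
tool_rot: [-0.109, 0.994, 0.0, 0.0]
ft_force: [-0.4, 0.5, 0.1]
grip_width: 0.0867
grip_force: 0.0
```

Call:
drive_tool(deltas=[[[-3,-19,0,0,0,0],[-3,-19,0,0,0,0],[-3,-19,0,0,0,0],[-3,-19,0,0,0,0],[-3,-19,0,0,0,0],[-3,-18,0,0,0,0],[0,0,35,0,0,0],[0,0,35,0,0,0]]])

```text
time: 2.97
position: [0.5082, 0.0364, 0.2158]
tool_rot: [-0.105, 0.994, -0.001, 0.004]
ft_force: [-0.1, -0.5, -1.0]
grip_width: 0.0872
grip_force: 0.0
```

```bash
python3 - <<'E'
from h import *; from rig import eyes,sensors
s=eyes.camera("side");t=eyes.camera("top");print(sensors.get_obs()["position"])
a=cv2.resize(s["img"][160:285,250:345,::-1],None,fx=4,fy=4,interpolation=2);b=cv2.resize(t["img"][160:285,240:340,::-1],None,fx=4,fy=4,interpolation=2)
cv2.imwrite("pics/m2.png",np.hstack([a,b]))
E
```

```text
[0.50161611 0.03793638 0.21038953]
```

View pics/m2.png

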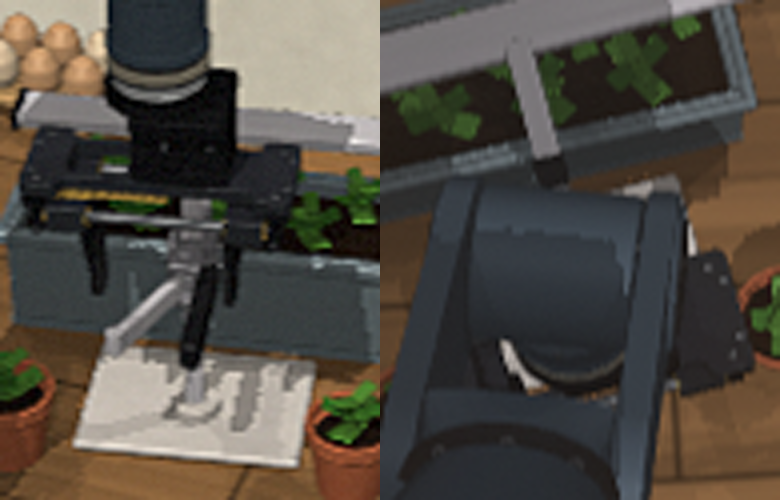

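The fingers straddle the bar and lever at side pixels of about (275,225) and (308,228), and the gripper body is clear of the mast. The tape is hidden now, so I'll take its height from the first view's profile.

```bash
python3 - <<'E'
from h import *; from rig import eyes,sensors
s=eyes.camera("side");o=np.array([.597,.05]);y=.212;u=np.array([np.cos(y),np.sin(y)])
def pz(z,off=-.007): return proj(s,[*(o+off*u),z])
for n,z,off in(("cap top front",.345,-.007),("collar joint",.184,-.007),("collar front edge",.184,-.018),("collar back",.184,.0)):print(n,np.round(pz(z,off),2))
zs=np.linspace(.2,.33,1301);v=np.array([pz(z)[1] for z in zs])
for r in(187.35,187.85,189.7,190.2):print(r,zs[np.argmin(abs(v-r))])
print(sensors.get_obs()["position"])
E
```

```text
cap top front [296.98 172.99]
collar joint [297.64 218.95]
collar front edge [297.08 221.06]
collar back [298.   217.62]
187.35 0.2968
187.85 0.29500000000000004
189.7 0.2887
190.2 0.28700000000000003
[0.50348744 0.03796126 0.21277519]
```

Call:
drive_tool(deltas=[[[0,0,0,0,0,0],[0,0,9,0,0,0],[0,0,9,0,0,0],[0,0,9,0,0,0],[0,0,9,0,0,0],[0,0,9,0,0,0],[0,0,0,0,0,0],[0,0,0,0,0,0]]])

```text
time: 3.78
position: [0.5049, 0.0379, 0.1687]
tool_rot: [-0.106, 0.994, 0.0, -0.001]
ft_force: [0.8, 0.4, -0.0]
grip_width: 0.0874
grip_force: 0.0
```

The mark is at z ≈ 0.289, a rise of about 105 mm. The tape measures 8 mm wide, which fits the given size. Now a light pinch.

Call:
drive_tool(deltas=[[[0,0,2,0,0,0],[0,0,0,0,0,0],[0,0,0,0,0,0],[0,0,0,0,0,0],[0,0,0,0,0,0],[0,0,0,0,0,0]]], gripper=0, squeeze=5)

```text
time: 4.28
position: [0.5059, 0.0366, 0.1678]
tool_rot: [-0.107, 0.994, -0.001, 0.0]
ft_force: [-0.2, -5.1, -1.1]
grip_width: 0.0622
grip_force: 4.7
```

Call:
drive_tool(deltas=[[[0,0,0,0,0,0],[0,0,0,0,0,0],[0,0,0,0,0,0],[0,0,0,0,0,0]]])

```text
time: 4.62
position: [0.5059, 0.0366, 0.1678]
tool_rot: [-0.107, 0.994, -0.001, 0.0]
ft_force: [0.3, -5.0, -0.7]
grip_width: 0.0622
grip_force: 4.8
```

Width is as expected, but the net -5 N in y says only the bar-side finger touches. I'll shift towards the bar in small steps.

Call:
drive_tool(deltas=[[[0,-1,0,0,0,0],[0,0,0,0,0,0],[0,0,0,0,0,0]]])

```text
time: 4.87
position: [0.5059, 0.0365, 0.1678]
tool_rot: [-0.106, 0.994, -0.0, 0.0]
ft_force: [0.0, -2.8, 0.4]
grip_width: 0.0624
grip_force: 4.8
```

Call:
drive_tool(deltas=[[[0,-1,0,0,0,0],[0,0,0,0,0,0],[0,0,0,0,0,0]]])

```text
time: 5.12
position: [0.5059, 0.0363, 0.1678]
tool_rot: [-0.106, 0.994, 0.0, 0.0]
ft_force: [0.1, 1.3, 2.5]
grip_width: 0.0624
grip_force: 4.7
```

Balanced and held on both sides. I'll lift slowly and check that it follows.

Call:
drive_tool(deltas=[[[0,0,-1,0,0,0],[0,0,-1,0,0,0],[0,0,-1,0,0,0],[0,0,-1,0,0,0],[0,0,-1,0,0,0],[0,0,-1,0,0,0],[0,0,-1,0,0,0],[0,0,-1,0,0,0]]])

```text
time: 5.78
position: [0.5058, 0.0363, 0.1756]
tool_rot: [-0.106, 0.994, 0.0, 0.0]
ft_force: [1.7, 4.5, -4.9]
grip_width: 0.0624
grip_force: 5.0
```

Call:
drive_tool(deltas=[[[0,0,-2,0,0,0],[0,0,-2,0,0,0],[0,0,-2,0,0,0],[0,0,-2,0,0,0],[0,0,0,0,0,0],[0,0,0,0,0,0]]])

```text
time: 6.28
position: [0.5058, 0.0363, 0.1839]
tool_rot: [-0.106, 0.994, 0.0, 0.0]
ft_force: [1.8, 5.1, -2.4]
grip_width: 0.0623
grip_force: 5.1
```

```bash
python3 - <<'E'
from h import *; from rig import eyes,sensors
s=eyes.camera("side");ob=sensors.get_obs();print(ob["position"],ob["ft_force"])
i0=cv2.imread("pics/side0.png",0);i1=cv2.cvtColor(s["img"],cv2.COLOR_RGB2GRAY)
for u,v in((255,188),(355,195)):
    t=i0[v-9:v+9,u-6:u+6];r=cv2.matchTemplate(i1[v-45:v+15,u-14:u+14],t,5);_,m,_,l=cv2.minMaxLoc(r);print(m,l[0]+u-14-(u-6),l[1]+v-45-(v-9))
E
```

```text
[0.50576108 0.03626022 0.18386232] [ 1.22703751  4.667847   -3.1418438 ]
0.6384191513061523 0 -5
0.8487939834594727 0 -4
```

The lamp follows with no slip. Side force has drifted to +5 N, so I'll ease back 1 mm and keep lifting.

Call:
drive_tool(deltas=[[[0,1,0,0,0,0],[0,0.5,0,0,0,0],[0,0,-2,0,0,0],[0,0,-3,0,0,0],[0,0,-3,0,0,0],[0,0,-3,0,0,0],[0,0,-3,0,0,0]]])

```text
time: 6.92
position: [0.5057, 0.0365, 0.198]
tool_rot: [-0.107, 0.994, -0.001, 0.0]
ft_force: [2.0, -4.9, -5.3]
grip_width: 0.0627
grip_force: 5.4
```

Call:
drive_tool(deltas=[[[0,0,-3,0,0,0],[0,0,-3,0,0,0],[0,0,-3,0,0,0],[0,0,-3,0,0,0],[0,0,-3,0,0,0],[0,0,0,0,0,0]]])

```text
time: 7.42
position: [0.5057, 0.0365, 0.2134]
tool_rot: [-0.107, 0.994, -0.001, 0.0]
ft_force: [1.8, -4.6, -2.5]
grip_width: 0.0628
grip_force: 5.4
```

Call:
drive_tool(deltas=[[[0,-0.7,0,0,0,0],[0,0,-3,0,0,0],[0,0,-4,0,0,0],[0,0,-4,0,0,0],[0,0,-4,0,0,0],[0,0,-4,0,0,0],[0,0,-4,0,0,0],[0,0,-4,0,0,0]]])

```text
time: 8.08
position: [0.5057, 0.0365, 0.24]
tool_rot: [-0.106, 0.994, -0.0, 0.0]
ft_force: [3.7, -4.8, -4.8]
grip_width: 0.0625
grip_force: 5.3
```

Call:
drive_tool(deltas=[[[0,0,-4,0,0,0],[0,0,-4,0,0,0],[0,0,-4,0,0,0],[0,0,-4,0,0,0],[0,0,-4,0,0,0],[0,0,-3,0,0,0],[0,0,0,0,0,0],[0,0,0,0,0,0]]])

```text
time: 8.75
position: [0.5057, 0.0365, 0.263]
tool_rot: [-0.106, 0.994, -0.0, 0.0]
ft_force: [1.6, -5.8, -3.4]
grip_width: 0.0625
grip_force: 5.3
```

```bash
python3 - <<'E'
from h import *; from rig import eyes,sensors
s=eyes.camera("side");ob=sensors.get_obs();print(ob["position"],ob["ft_force"],ob["grip_width"])
cv2.imwrite("pics/s3raw.png",s["img"][:,:,::-1])
crop(s,240,120,130,150,4,"pics/s3.png")
E
```

```text
[0.50568507 0.03649915 0.26281398] [ 1.48741001 -5.21707276 -2.30198436] 0.06224910230871465
```

View pics/s3.png

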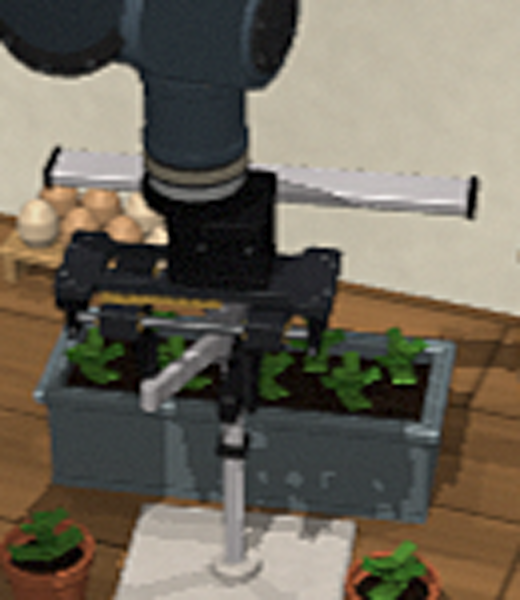

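The lever is still open. The lamp's right end cap has moved from about (356,195) to (357.8,169), so I can measure the rise from it.

```bash
cat > rise.py <<'E'
from h import *; from rig import eyes,sensors
s=eyes.camera("side");t=eyes.camera("top");ob=sensors.get_obs();print(ob["position"],ob["ft_force"],ob["grip_width"],ob["grip_force"])
def cap(g,u,v,r=9):
    p=g[v-r-3:v+r+3,u-5:u+6].astype(float);w=np.clip(85-p,0,None)
    Y,X=np.mgrid[v-r-3:v+r+3,u-5:u+6];return (w*X).sum()/w.sum(),(w*Y).sum()/w.sum()
s0=cv2.imread("pics/side0.png",0);t0=cv2.imread("pics/top0.png",0);s1=cv2.cvtColor(s["img"],cv2.COLOR_RGB2GRAY)
import sys
v1=[int(a) for a in sys.argv[1:3]]
for i,(a,b,tp,d) in enumerate((((255,187),(253,162),(213,182),"L"),((356,195),(358,169),(334,153),"R"))):
    p0=cap(s0,*a);p1=cap(s1,b[0],v1[i]);q=cap(t0,*tp,r=7)
    A,da=ray(s,*p0);B,db=ray(t,*q);k=np.linalg.lstsq(np.c_[da,-db],B-A,rcond=None)[0];X=A+da*k[0];Y=B+db*k[1]
    zs=np.linspace(0,.15,1501);vv=np.array([proj(s,(X+Y)/2+[0,0,z])[1] for z in zs]);off=vv[0]-p0[1]
    print(d,np.round([*p0,*p1,*q],2),X.round(4),Y.round(4),"rise",zs[np.argmin(abs(vv-off-p1[1]))])
E
python3 rise.py 162 169
```

```text
[0.50570176 0.03650486 0.26264198] [ 1.51921193 -4.91506807 -2.50910761] 0.06230289826968016 5.328885890194215
L [253.62 188.34 252.11 161.76 212.04 182.8 ] [0.7122 0.2505 0.1757] [0.7139 0.2466 0.1755] rise 0.09979999999999999
R [356.06 196.99 357.51 169.14 334.1  152.7 ] [ 0.7776 -0.0809  0.177 ] [ 0.7794 -0.0854  0.1779] rise 0.10329999999999999
```

```bash
python3 - <<'E'
from h import *
a=cv2.imread("pics/side0.png",0);b=cv2.imread("pics/s3raw.png",0)
print(a[186:204,352:361]);print(b[160:178,353:362])
print(a[180:195,250:258]);print(b[154:169,249:257])
E
```

```text
[[164 165 165 164 166 167 167 166 167]
 [166 164 164 166 167 167 168 167 167]
 [165 166 167 169 171 172 168 168 166]
 [165 166 169 167 168 166 168 169 166]
 [159 162 169 119   5  42 132 170 164]
 [159 164 171 132   3  49 137 173 164]
 [162 163 172 128   0  53 137 173 166]
 [163 166 153  88   0  58 139 173 166]
 [161 164 154  95   0  88 158 171 164]
 [169 171 157  90   0  94 157 171 167]
 [196 195 148  20   8 107 165 170 166]
 [119 134 105  19   0  43  66  75  88]
 [117 124  96  20  10  53  74  65  66]
 [ 85  86  69  16   7  54  69  58  62]
 [ 93  94  79  46  45  77  95  89  88]
 [ 89  90  92  91  91  92  88  86  85]
 [ 77  80  79  86  91  91  83  81  81]
 [ 80  80  78  80  79  81  81  80  81]]
[[191 189 192 191 193 194 192 192 191]
 [192 192 192 194 194 194 194 193 191]
 [193 192 196 194 196 198 196 193 192]
 [188 189 194 199 196 192 196 197 193]
 [172 174 194 196 144  31 139 201 196]
 [184 182 186 172  99   0  98 176 199]
 [187 186 192 177 104   0 101 180 199]
 [186 187 195 163  62   0 111 183 199]
 [185 186 195 152  29   0 149 208 194]
 [190 192 196 152  18   0 146 204 193]
 [216 2
[... 657 characters left out ...]
[ 73  80  60   2  65 114 126 121]
 [ 69  75  54  10  33  84 119 126]
 [ 68  70  60  34  44  72  86  93]
 [ 78  72  71  75  72  69  69  71]
 [ 78  77  80  78  75  71  71  74]]
[[191 193 193 191 187 192 191 192]
 [192 193 195 193 192 188 190 192]
 [193 193 195 197 169 124 165 196]
 [191 191 199 178  95   0 133 179]
 [191 194 200 151  15  70 161 189]
 [190 197 182 102   0 146 204 188]
 [193 201 152  19  31 145 194 188]
 [196 181 101   0 105 177 187 181]
 [198 154  19  33 157 204 192 188]
 [202 151  13  80 193 240 229 219]
 [201 158  22  33 112 143 139 140]
 [206 157  23  37 115 145 138 139]
 [203 161  48  28 103 136 109 110]
 [188 144 111 106 149 191 172 155]
 [161 128 150 164 177 181 164 154]]
```

The edges give a shift of about 25.7 px, or roughly a 96 mm rise, against 95 mm from the TCP, so nothing slipped. One more check of the height scale, using the bottom stop (z = 0.140) that is now exposed.

```bash
python3 - <<'E'
from h import *; from rig import eyes
s=eyes.camera("side");b=cv2.cvtColor(s["img"],cv2.COLOR_RGB2GRAY)
print(b[222:240,293:304])
o=np.array([.597,.05]);u=np.array([np.cos(.212),np.sin(.212)])
for z in(.13,.14,.184):print(z,[np.round(proj(s,[*(o+k*u),z]),2) for k in(-.007,-.012)])
t=[(.6498,.1511),(.6884,-.021),(.5635,-.0474),(.5265,.1236)]
print([np.round(proj(s,[*p,.01]),1) for p in t])
m=(b[240:285,262:335]>165).astype(np.uint8);c=max(cv2.findContours(m,0,2)[0],key=cv2.contourArea);print((cv2.approxPolyDP(c,3,True)[:,0]+[262,240]).tolist())
E
```

```text
[[ 66  40  12  17  23  22  14  35  42  14  12]
 [ 61  38  14  19  21  16  23  56  59  36  37]
 [ 57  38  12   8  12   5  63  85  71  67  66]
 [ 56  51  31  27  26  23  79 104  73  62  64]
 [ 64  65  69  81  91 105 116  92  57  59  63]
 [ 61  62  78 100 135 157 152 114  72  76  64]
 [ 63  53  60  92 129 149 142 106  37  59  91]
 [ 66  40  49 123 153 149 146 102   4  44  81]
 [ 63  43  51 120 153 147 145 102   5  49  83]
 [ 57  35  17  37  63  76  83  64   7  62  92]
 [ 51  25  19  20  16  20  19  19  22  44  62]
 [ 53  31  17  18  12  15  11  13  34  57  64]
 [ 65  55  54  67  66  59  46  39  36  57  66]
 [ 65  62  71 125 162 141 131 120  70  63  62]
 [ 60  59  76 129 152 146 145 112  64  59  58]
 [ 63  55  79 124 146 145 144 114  61  58  62]
 [ 61  54  79 125 146 144 158 134  62  58  61]
 [ 59  58  79 125 148 143 158 135  60  58  58]]
0.13 [array([297.84, 233.19]), array([297.59, 234.16])]
0.14 [array([297.81, 230.6 ]), array([297.56, 231.56])]
0.184 [array([297.64, 218.95]), array([297.38, 219.91])]
[array([276. , 245.4]), array([328.5, 249.7]), array([323.8, 274.9]), array([268.9, 269.9])]
[[269, 270], [322, 276], [326, 255], [308, 252], [295, 261], [295, 252], [277, 248]]
```

The scale check puts the mark at about 0.2893, so the target TCP z is about 0.273. I'll raise the last 10 mm.

Call:
drive_tool(deltas=[[[0,-0.7,0,0,0,0],[0,0,-2,0,0,0],[0,0,-2,0,0,0],[0,0,-2,0,0,0],[0,0,-2,0,0,0],[0,0,-2,0,0,0],[0,0,0,0,0,0],[0,0,0,0,0,0]]])

```text
time: 9.62
position: [0.5057, 0.0364, 0.2729]
tool_rot: [-0.106, 0.994, 0.0, 0.0]
ft_force: [1.6, 0.1, -1.9]
grip_width: 0.0626
grip_force: 5.3
```

Now at 0.2729 and balanced. I'll squeeze while following the bar.

Call:
drive_tool(deltas=[[[0,0,0,0,0,0],[0,0,0,0,0,0],[0,-1,0,0,0,0],[0,-1,0,0,0,0],[0,-1,0,0,0,0]]], squeeze=18)

```text
time: 10.03
position: [0.5073, 0.0288, 0.2729]
tool_rot: [-0.107, 0.994, -0.005, 0.0]
ft_force: [2.1, -12.6, -3.6]
grip_width: 0.0466
grip_force: 17.3
```

Call:
drive_tool(deltas=[[[0,-1.5,0,0,0,0],[0,-1.5,0,0,0,0],[0,-1.5,0,0,0,0],[0,-1.5,0,0,0,0],[0,-1.5,0,0,0,0],[0,0,0,0,0,0]]], squeeze=20)

```text
time: 10.53
position: [0.5088, 0.0218, 0.273]
tool_rot: [-0.107, 0.994, -0.004, 0.0]
ft_force: [1.6, -11.8, -3.2]
grip_width: 0.0318
grip_force: 19.8
```

Call:
drive_tool(deltas=[[[0,-1,0,0,0,0],[0,-1,0,0,0,0],[0,-1,0,0,0,0],[0,0,0,0,0,0],[0,0,0,0,0,0]]], squeeze=25)

```text
time: 10.95
position: [0.509, 0.0204, 0.273]
tool_rot: [-0.108, 0.994, -0.003, 0.0]
ft_force: [1.0, -7.7, -1.7]
grip_width: 0.0295
grip_force: 25.0
```

Call:
drive_tool(deltas=[[[0,-1,0,0,0,0],[0,-0.5,0,0,0,0],[0,0,0,0,0,0],[0,0,0,0,0,0],[0,0,0,0,0,0],[0,0,0,0,0,0]]], squeeze=28)

```text
time: 11.45
position: [0.5091, 0.0202, 0.273]
tool_rot: [-0.107, 0.994, -0.001, -0.0]
ft_force: [1.4, -6.0, -0.3]
grip_width: 0.0288
grip_force: 28.0
```

```bash
python3 - <<'E'
from h import *; from rig import eyes,sensors
s=eyes.camera("side");ob=sensors.get_obs();print(ob["position"],ob["ft_force"],ob["grip_width"])
b=cv2.cvtColor(s["img"],cv2.COLOR_RGB2GRAY);print(b[158:176,353:362]);print(b[150:168,249:257])
crop(s,240,120,130,150,4,"pics/s4.png")
E
```

```text
[0.50906125 0.02023957 0.27301556] [ 1.02546801 -5.81714945  0.21224727] 0.028830715602712293
[[190 190 192 191 192 194 192 189 190]
 [191 192 193 193 196 197 196 194 191]
 [193 193 189 194 195 196 198 198 193]
 [192 170 142 177 164  83 150 198 197]
 [184 184 186 194 142   0  54 154 201]
 [185 187 192 177 106   0  67 162 200]
 [188 188 193 176 107   0 106 186 202]
 [186 188 194 162  62   0 105 183 200]
 [188 185 194 154  30   0 111 184 200]
 [199 196 203 160  28   0 150 210 196]
 [163 172 199 164   0  29 153 205 195]
 [133 136 143 110   0  23 148 203 196]
 [124 129 137 103   0  23 150 203 194]
 [198 193 176 116  31  83 164 198 195]
 [195 195 201 182 154 181 201 194 193]
 [192 191 195 197 199 195 192 191 193]
 [190 192 192 193 191 195 193 192 193]
 [189 191 190 191 194 194 194 196 193]]
[[185 188 190 190 192 191 191 190]
 [185 190 190 191 191 192 191 190]
 [187 189 190 195 195 194 192 191]
 [192 193 196 195 193 190 191 195]
 [192 195 201 163  48  18 139 196]
 [194 198 205 150   0 102 175 188]
 [194 199 183 103   2 141 199 187]
 [195 202 154  14  74 162 194 185]
 [198 181 102   0 143 202 186 181]
 [198 151  22  44 154 200 188 186]
 [180 110  18 131 209 224 215 205]
 [206 157   0  72 132 146 147 154]
 [203 153   0  72 130 145 141 138]
 [199 154  20  41  98 119 116 117]
 [199 184 124 100 155 173 166 157]
 [198 189 163 163 179 180 177 162]
 [200 169 129 152 169 183 170 148]
 [188 154 141 154 174 182 165 149]]
```

View pics/s4.png

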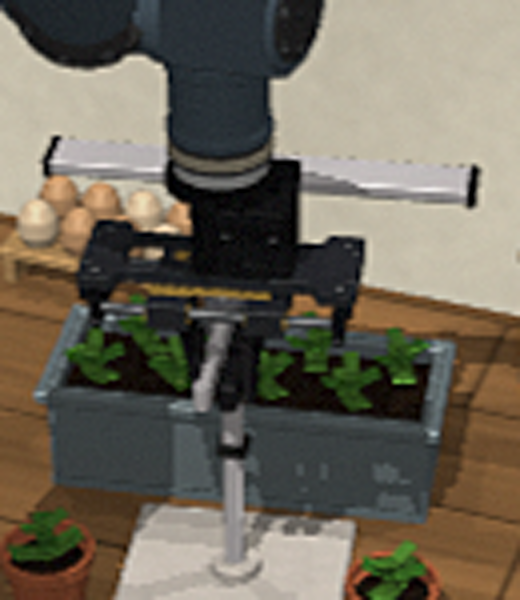

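The lever is now nearly parallel to the bar at crop (205–235,370), with the lamp ends at about (253,158) and (358,166). I'll check the lever is at its stop by squeezing a little harder.

Call:
drive_tool(deltas=[[[0,-0.7,0,0,0,0],[0,0,0,0,0,0],[0,0,0,0,0,0],[0,0,0,0,0,0],[0,0,0,0,0,0],[0,0,0,0,0,0],[0,0,0,0,0,0],[0,0,0,0,0,0]]], squeeze=34)

```text
time: 12.17
position: [0.5091, 0.0201, 0.273]
tool_rot: [-0.107, 0.994, -0.001, -0.0]
ft_force: [-1.1, -5.2, 2.3]
grip_width: 0.0287
grip_force: 34.0
```

Width is stable at 28.7 mm with 34 N, so the lever is shut. Handing in.

```bash
python3 -c "
from rig import ticket
print(ticket.hand_in())"
```

```text
the job is handed in; nothing more can be done
None
```

I raised the lamp about 105 mm to the tape mark, squeezed the lever shut there, and handed the job in still squeezing bar and lever at 34 N. The gripper hid the tape at the end, so the final height comes from the earlier tape measurement (good to about 2 mm) plus the arm's travel, not from a direct look.

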